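Fold the rack's bifold gate open and roll the roller home

TASK

The bifold gate of the roller rack is almost shut: push it inward at its fold hinge until both leaves are folded right back against their post. Then, with the wooden paddle and without the gripper touching the roller, gently roll the steel roller along its lane through the gateway until it rests against the stop at the far end. Finally stand the paddle upright on the bench, off the rack, with the gate still folded back and the other things left where they are.

Things in the scene. Friction and masses are not known exactly. Their poses are not given: they have to be found in the camera images.
- rack: Fixed wooden deck, 220 (x) x 440 (y) x 20 mm high, placed variously on the bench. Origin: centre of its underside; z up. Its +y is the way the roller has to go: y -220 to 0 mm is the open infeed, the gateway stands across at y = 0, y 0 to 220 is the bay, its grey walls at x = -106 and 106 and y = 212 mm rising to 60 mm above the bench. Gate posts 14 x 20 mm at x = -103 and 103, 132 mm high.
- rack_lane (a point): Middle of the lane on the deck's top, under the gate line: rack x 25, y 0, z 20 mm. The lane runs the deck's whole length along rack y between two aluminium strips 8 mm high with inner faces at rack x = -30 and 80 mm.
- rack_stop (a point): Centre of the face of the black rubber stop at the lane's far end (rack x 25, y 200, z 45 mm); the face looks to rack -y. A roller touching it has its axis 25 mm before it.
- gate (a joint): Angle (rad) of the gate's first leaf about its pivot: 0 = shut, both leaves in line across the gateway; grows as the fold hinge goes inward (rack +y); end stop 1.45. At angle a the fold is at rack x = -88 + 88 cos a, y = 88 sin a, the second leaf's free edge at x = -88 + 176 cos a, y = 0 (mm). Starts a little ajar; must be folded to 1.25 or more. Light friction (1 N at the fold); it stays where left.
- gate_pivot (a point): Top of the pivot of the first leaf, at its post: rack x -88, y 0, z 122 mm. Both leaves are 88 mm long, 8 mm thick, grey sheet in aluminium frames, 32 to 122 mm above the bench.
- gate_fold (a point): Top end of the fold hinge between the leaves, 122 mm above the bench. From the infeed the leaves make a V with the fold at its bottom. A finger pushing in the V gets the gate only to about 1 rad before the leaves close on it; the rest is done by pressing the second leaf from its other side, towards rack -x.
- gate_edge (a point): Top of the free edge of the second leaf, 122 mm above the bench; it runs in the floor track along the gate line.
- roller: Plain steel conveyor roller with black end caps, 50 mm in diameter, 100 mm long, about 0.35 kg. Lies across the infeed in the lane, its axis along the rack's x. Origin: its middle, on the axis, 45 mm above the bench. Own x = its axis; y and z turn as it rolls. It rolls very easily; it must never go faster than 0.35 m/s.
- paddle: Plain wooden hand paddle standing upright on the bench: a blade block 90 mm (own x) x 32 mm (own y) x 70 mm high, with a grip 34 mm (x) x 16 mm (y) rising in its middle from 70 to 140 mm. Origin: centre of its underside; z up. The two 90 x 70 mm faces (own +y and -y) are for pushing; grip across the 16 mm. About 0.17 kg. It starts on the bench beyond the infeed end.
- jar: Bystander: glass jar with a steel lid, 56 mm in diameter, 75 mm high, near the infeed end. Origin under its centre.
- can: Bystander: grey can, 66 mm in diameter, 100 mm high, beside the bay. Origin under its centre.
- bearing: Bystander: flat steel ring, 46 mm in diameter, 18 mm high, lying on the infeed deck beside the lane. Origin under its centre.
- wrench: Bystander: open-ended wrench lying flat on the bench beyond the rack, along y. Origin near its middle.
- stub: Bystander: short dark steel bar standing upright, 44 mm in diameter, 75 mm high. Origin under its centre.
Not all that is in view belongs to the job. Several things look just like the paddle: the one meant starts farthest to the robot's left.

How it is judged:
By the outcome, as a careful person would: the job done as asked, in the order asked, and still so for the second after the job is handed in, with the robot touching nothing.
It also fails if it takes over 72 s, if anything falls off the work surface, if the arm or the gripper's body presses on something with over 40 N, if the wrist force passes 120 N, or if a joint passes its speed limit or range.

ROBOT

A 7-joint arm with a two-finger parallel gripper is mounted at the origin on the work surface. World frame = base frame: x ahead of the robot, y to its left, z up, the work surface at z = 0. Lengths are in m, angles in rad, forces in N, time in s.
With the tool pointing down it reaches from about 0.4 to 0.85 m from the base axis. Payload 10.4 kg.
Tool frame: the origin (TCP) lies at the very end of the fingers, on their centre line; the grasp point (between the pads) lies 19 mm behind it; z points along the fingers, y is the line along which they close (so a half turn about z gives the same grasp; the last joint's range is limited). The gripper opens to 85 mm and grips with 20 to 120 N. Pads are 22 mm wide; open, the fingers measure 114 mm over their backs; the gripper's body (76 mm by 85 mm) begins 54 mm behind the grasp point. The pads swing forward as they close: fully open they stand 13 mm farther back than shut.
Start: joints at [-1.329, 0.332, -0.065, 1.46, 0.022, 1.35, -0.088], TCP at [0.164, 0.603, 0.231] pointing down, gripper open.
Joint ranges: [-2.6, 2.6], [-0.5, 2.12], [-1.47, 1.34], [0.16, 2.42], [-1.27, 4.41], [0.06, 2.06], [-2.6, 2.6]. Speed limits (rad/s): [2.22, 2.22, 2.79, 2.79, 3.14, 3.14, 3.14].

INTERFACE

Orientations are given as a 3x3 rotation matrix whose columns are the frame's x, y, z axes.
In Python, from bench import status, imaging, manip gives the robot as it stands.
- The arm moves only by the tool jog_arm, never from a script. Its argument "deltas" is a list of rows, each a list of 3 entries, a list of its own where there are three numbers: the shift along the world's x, y, z in m, then the turn, a rotation vector about the world's x, y, z in rad, then the finger opening in m, from 0 to 0.0854. In form: [[[tx, ty, tz], [ax, ay, az], hand], ...]. A call has 1 to 12 rows; each row is the pose to reach, as a shift and turn from the pose commanded when the call began; what a row does not reach only later rows make up. A row lasts 1/10 s, in which the tool goes at most 50 mm and 8.59 degrees, less where a joint would pass 70% of its speed; a pose out of reach is approached as far as the arm can. A call with a gripper value outside its range is refused whole. The fingers move at their own pace and stop on an object; "force" is the grip in N (left out, the last holds). Time passes only in rows, so rows that repeat a pose let the fingers close. It gives the time, the measured TCP pose, the force, the opening and the grip force at its end, in the units of the state.
- status.state(): the state, without advancing time (a new reading comes with each control period).
- imaging.get_image(name): name is "scene" or "top"; returns the picture (480x640x3 uint8, red, green, blue); there is no depth.
- imaging.calibration(name): a dict with "mtx" (3x3 intrinsics, pixels), "k1" (the pictures are not rectified: a ray, as slopes to the right and down, at radius r is drawn at 1 + k1 r^2 times it, then the intrinsics apply), "R" (3x3) and "t" (3): a world point X has camera coordinates R X + t. Camera axes: x right, y down, z forward; pixel columns grow to the right and rows downward; lengths in m; the calibration is good to about 2 mm. A picture is of the moment at which its call begins. calibration takes no time and is no camera call.
- manip.sign_off(): hands the job in; it is judged then, once.
The state is a dict: "time": time; "joint_positions": joint angles; "qvel": joint speeds; "joint_torque": joint torques, N m; "tool_pos": TCP position; "eef_rot": TCP orientation; "contact_force": force on the tool from outside, world axes, zero at the start; "torque": the same for the moment, N m; "gripper_width": opening from 0.0 (shut) to 1.0 (fully open); "grip_force": force on a finger pad.
Only numpy, scipy, OpenCV 4.12 (cv2) and the standard library are available. Lean on these libraries where they do the work, as an engineer would, in place of code of your own. Each camera call takes 0.05 s, during which the arm holds its last target. There are 200 camera calls.

## Working session

There is one attempt and no reset: what is moved stays moved. The work goes in short steps, Python scripts to look and compute and a tool call to move; the robot and the scene stay as the last step left them, time stands still between calls to the robot, and variables do not carry over. Pictures are saved under pics/ and viewed, at most 10 in all, crops included, and the job is handed in when it is done.

Besides the shell and the picture viewer there is one more tool, called in YAML: its name, and indented under it one key for each argument. jog_arm: Moves the arm, as the interface text tells. Its arguments: {"type":"object","properties":{"deltas":{"type":"array"},"force":{"type":"number"}},"required":["deltas"]}

```bash
mkdir -p pics; cat > h.py <<'E'
import numpy as np, cv2
from bench import status, imaging, manip
def snap(n,f):
    im=imaging.get_image(n); cv2.imwrite('pics/'+f,im[:,:,::-1]); return im
def ray(n,u,v):
    c=imaging.calibration(n);M=np.array(c['mtx']);R=np.array(c['R']);t=np.array(c['t'])
    d=np.array([(u-M[0,2])/M[0,0],(v-M[1,2])/M[1,1]]);p=d.copy()
    for _ in range(20): p=d/(1+c['k1']*(p@p))
    return -R.T@t, R.T@np.array([p[0],p[1],1])
def at(n,u,v,z):
    o,d=ray(n,u,v); return o+d*(z-o[2])/d[2]
def proj(n,X):
    c=imaging.calibration(n);M=np.array(c['mtx']);q=np.array(c['R'])@X+np.array(c['t'])
    p=q[:2]/q[2];p=p*(1+c['k1']*(p@p));return M[0,0]*p[0]+M[0,2],M[1,1]*p[1]+M[1,2]
E
python3 - <<'E'
from h import *
np.set_printoptions(precision=3,suppress=True)
snap('scene','s0.png');snap('top','t0.png')
for n in('scene','top'):
    c=imaging.calibration(n);print(n,ray(n,320,240),c['k1'])
s=status.state();print(s['time'],s['tool_pos'],np.array(s['eef_rot']),s['gripper_width'])
E
```

```text
scene (array([1.082, 0.746, 1.13 ]), array([-0.41 , -0.542, -0.734])) -0.12240254984313331
top (array([0.167, 0.007, 1.702]), array([ 0.219,  0.   , -0.976])) -0.09511490689055031
0.1 [0.163 0.603 0.231] [[-0.965  0.262 -0.   ]
 [ 0.262  0.965 -0.001]
 [-0.    -0.001 -1.   ]] 1.0006031899851926
```

View pics/s0.png

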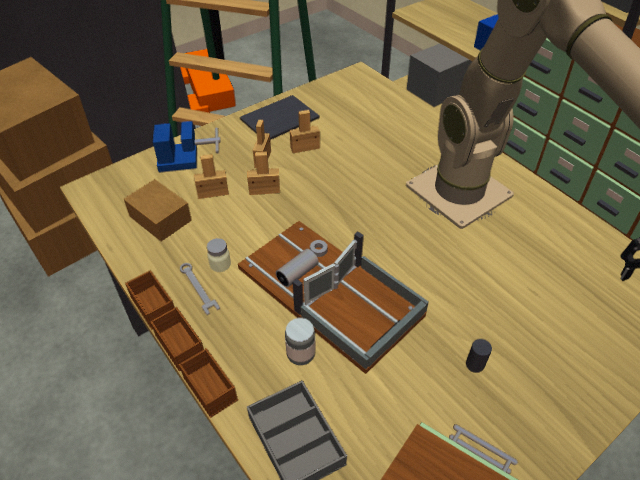

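View pics/t0.png

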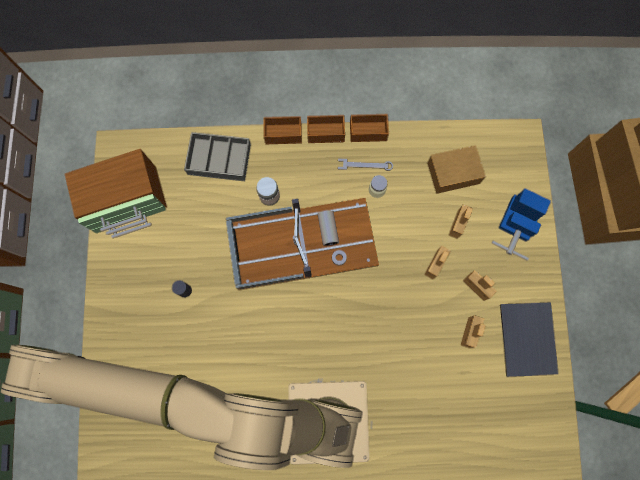

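The scene view shows the gate with its fold near (335,275), the roller at (298,266), and four paddles at (210,180), (264,178), (262,140) and (305,135). In the top view up is world +x and left is +y. The rack's infeed is on the right and its bay on the left. The gate pivot is at the post near the robot (307,275), the roller at (328,228), and the leftmost paddle at (437,262). Next I'll take enlarged crops.

```bash
python3 - <<'E'
from h import *
t=cv2.imread('pics/t0.png');s=cv2.imread('pics/s0.png')
def crop(im,x0,y0,x1,y1,k,f):
    c=cv2.resize(im[y0:y1,x0:x1],None,fx=k,fy=k,interpolation=cv2.INTER_CUBIC)
    for x in range(x0-x0%-20,x1,20):
        X=int((x-x0)*k);cv2.line(c,(X,0),(X,6),(0,255,255),1);cv2.putText(c,str(x),(X,16),0,.35,(0,255,255),1)
    for y in range(y0-y0%-20,y1,20):
        Y=int((y-y0)*k);cv2.line(c,(0,Y),(6,Y),(0,255,255),1);cv2.putText(c,str(y),(8,Y+4),0,.35,(0,255,255),1)
    cv2.imwrite('pics/'+f,c)
crop(t,220,190,390,300,4.7,'c1.png')
crop(t,420,195,500,350,3.8,'c2.png')
crop(s,235,215,435,370,3.8,'c3.png')
E
```

```text
(no output)
```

View pics/c1.png

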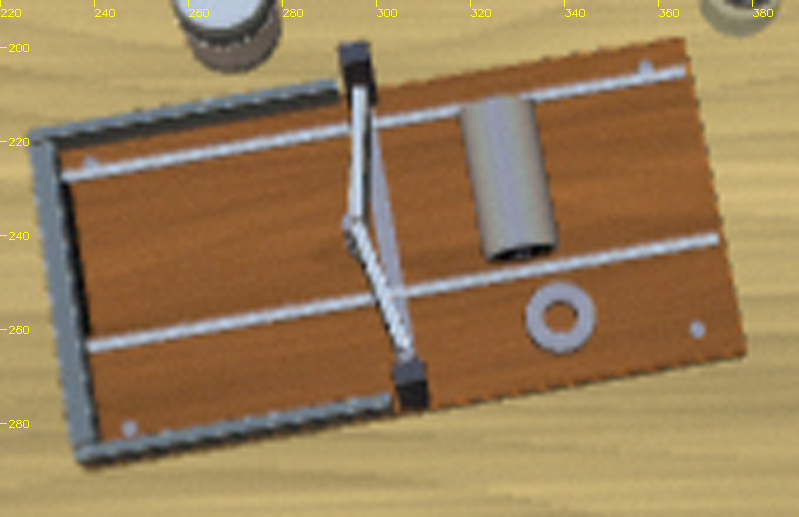

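View pics/c2.png

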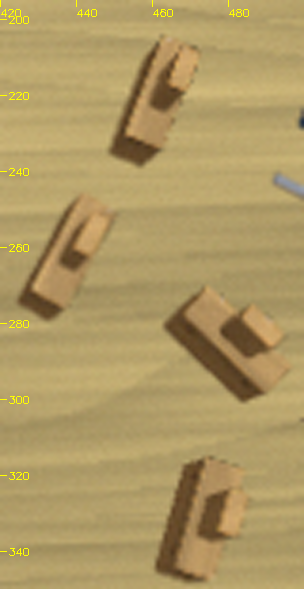

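View pics/c3.png

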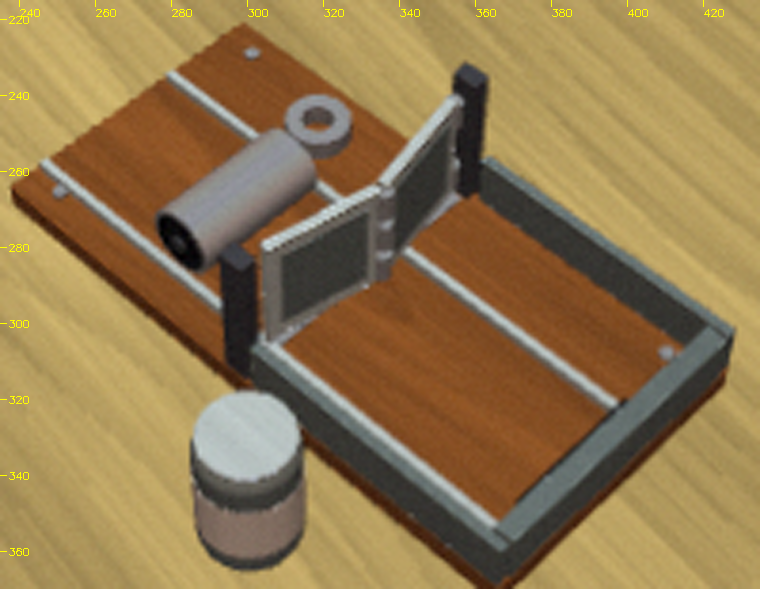

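```bash
cat >> h.py <<'E'
from scipy.optimize import least_squares
def W(P,p):
    c,s=np.cos(P[2]),np.sin(P[2]);return np.array([P[0]+c*p[0]-s*p[1],P[1]+s*p[0]+c*p[1],p[2]])
E
python3 - <<'E'
from h import *
np.set_printoptions(precision=3,suppress=True)
obs=[('top',365.7,198.1,(.11,-.22,.02)),('top',378.5,264.9,(-.11,-.22,.02)),('top',295.3,201.1,(.103,0,.132)),('top',307.2,269.1,(-.103,0,.132)),('top',226.8,218.1,(.11,.218,.06)),
('scene',297.4,282.9,(.103,0,.132)),('scene',358.7,234.7,(-.103,0,.132)),('scene',238.2,263.7,(.11,-.22,.02)),('scene',298.9,220.8,(-.11,-.22,.02))]
f=lambda P:np.concatenate([np.array(proj(n,W(P,p)))-(u,v) for n,u,v,p in obs])
r=least_squares(f,[.6,.05,.1]);P=r.x;print('rack',P,r.fun.reshape(-1,2))
iR=lambda X:W((0,0,-P[2]),X-np.r_[P[:2],0])
for nm,n,u,v,z in[('fold','top',295.5,237.2,.122),('fold','scene',335.8,264.5,.122),('edge','top',296.6,208.7,.122),('edge','scene',305.5,278.9,.122),
 ('bearing','top',339.2,257.5,.038),('roll+','top',325,210.5,.07),('roll-','top',331,243.5,.065),('rollcap+','scene',282.4,278.2,.045)]:
    X=at(n,u,v,z);print(nm,n,X,iR(X))
for nm,n,u,v,z in [('grip','top',444.2,256.1,.14),('blade','top',439.2,260.8,.07),('pad2','top',466,211,.14),('b1','top',420+80/3.8,195+193/3.8,.07),('b2','top',420+115/3.8,195+212/3.8,.07),('b3','top',420+68/3.8,195+308/3.8,.07),('b4','top',420+32/3.8,195+292/3.8,.07),('jar','top',378,182,.075),('can','top',267,187,.1),('stub','top',180,286,.075)]:
    print(nm,at(n,u,v,z))
X=at('top',444.2,256.1,.14);print(proj('scene',X))
E
```

```text
rack [0.539 0.064 0.146] [[-0.775 -0.866]
 [ 0.059 -0.145]
 [-0.485 -0.372]
 [-0.682 -0.356]
 [-1.294 -0.798]
 [ 0.249 -1.568]
 [ 0.377 -1.071]
 [-0.73  -0.581]
 [ 0.132 -1.159]]
fold top [0.533 0.079 0.122] [-0.004  0.016  0.122]
fold scene [0.536 0.085 0.122] [0.001 0.021 0.122]
edge top [0.619 0.074 0.122] [ 0.081 -0.001  0.122]
edge scene [0.618 0.077 0.122] [0.08  0.002 0.122]
bearing top [ 0.485 -0.049  0.038] [-0.07  -0.104  0.038]
roll+ top [ 0.625 -0.01   0.07 ] [ 0.075 -0.085  0.07 ]
roll- top [ 0.523 -0.025  0.065] [-0.028 -0.086  0.065]
rollcap+ scene [ 0.626 -0.01   0.045] [ 0.076 -0.086  0.045]
grip [ 0.46  -0.348  0.14 ]
blade [ 0.459 -0.348  0.07 ]
pad2 [ 0.593 -0.423  0.14 ]
b1 [ 0.505 -0.357  0.07 ]
b2 [ 0.489 -0.384  0.07 ]
b3 [ 0.413 -0.34   0.07 ]
b4 [ 0.427 -0.313  0.07 ]
jar [ 0.711 -0.176  0.075]
can [0.696 0.163 0.1  ]
stub [0.405 0.426 0.075]
(np.float64(260.9044775849672), np.float64(152.6606486253773))
```

Measurements agree with the given sizes: rack at (0.539, 0.064) with yaw 0.146, gate at about 0.2 rad, roller at rack (25, -85) mm, and the paddle at (0.460, -0.348) with its own x at about -0.52 rad. I'll start with the gate, fingers shut.

jog_arm:
  deltas:
    - [[0.377, -0.569, 0], [0, 0, 0.41], 0.0]
    - [[0.377, -0.569, 0], [0, 0, 0.41], 0.0]
    - [[0.377, -0.569, 0], [0, 0, 0.41], 0.0]
    - [[0.377, -0.569, 0], [0, 0, 0.41], 0.0]
    - [[0.377, -0.569, 0], [0, 0, 0.41], 0.0]
    - [[0.377, -0.569, 0], [0, 0, 0.41], 0.0]
    - [[0.377, -0.569, 0], [0, 0, 0.41], 0.0]
    - [[0.377, -0.569, 0], [0, 0, 0.41], 0.0]
    - [[0.377, -0.569, 0], [0, 0, 0.41], 0.0]
    - [[0.377, -0.569, 0], [0, 0, 0.41], 0.0]
    - [[0.377, -0.569, 0], [0, 0, 0.41], 0.0]
    - [[0.377, -0.569, 0], [0, 0, 0.41], 0.0]

```text
time: 1.3
tool_pos: [0.4955, 0.1011, 0.2313]
eef_rot: [[-0.989, -0.145, 0.0], [-0.145, 0.989, 0.0], [-0.0, 0.0, -1.0]]
contact_force: [0.6, 1.8, -0.3]
gripper_width: -0.001
grip_force: 0.0
```

jog_arm:
  deltas:
    - [[0, 0, 0], [0, 0, 0], 0.0]
    - [[0, 0, 0], [0, 0, 0], 0.0]

```text
time: 1.5
tool_pos: [0.4951, 0.1021, 0.231]
eef_rot: [[-0.99, -0.142, -0.001], [-0.142, 0.99, -0.0], [0.001, -0.0, -1.0]]
contact_force: [0.6, 0.3, -1.0]
gripper_width: 0.004
grip_force: 0.0
```

jog_arm:
  deltas:
    - [[0.023, -0.034, 0], [0, 0, 0], 0.0]
    - [[0.046, -0.068, 0], [0, 0, 0], 0.0]
    - [[0.046, -0.068, -0.04], [0, 0, 0], 0.0]
    - [[0.046, -0.068, -0.08], [0, 0, 0], 0.0]
    - [[0.046, -0.068, -0.12], [0, 0, 0], 0.0]
    - [[0.046, -0.068, -0.146], [0, 0, 0], 0.0]
    - [[0.046, -0.068, -0.146], [0, 0, 0], 0.0]
    - [[0.046, -0.068, -0.146], [0, 0, 0], 0.0]

```text
time: 2.3
tool_pos: [0.5409, 0.0362, 0.0859]
eef_rot: [[-0.989, -0.146, -0.0], [-0.146, 0.989, 0.0], [0.0, 0.0, -1.0]]
contact_force: [-0.4, 0.2, 0.6]
gripper_width: 0.003
grip_force: 0.0
```

```bash
python3 - <<'E'
from h import *
np.set_printoptions(precision=3,suppress=True)
P=(.539,.064,.146)
s=status.state();print(s['tool_pos'],s['contact_force'])
t=np.array(s['tool_pos'])
for a in (.2,.4,.6,.8,.95):
    p=(-.088+.088*np.cos(a),.088*np.sin(a)-.011*np.tan(a)-.004/np.cos(a)-.0145,0)
    print(a,p,W(P,p)[:2]-t[:2])
E
```

```text
[0.541 0.036 0.086] [-0.382  0.206  0.625]
0.2 (np.float64(-0.001754141149970731), np.float64(-0.003328264660394783), 0) [-0.003  0.024]
0.4 (np.float64(-0.006946632527746105), np.float64(0.010775271003508514), 0) [-0.01   0.037]
0.6 (np.float64(-0.015370465887948312), np.float64(0.022816519508955233), 0) [-0.02   0.048]
0.8 (np.float64(-0.026689809577449444), np.float64(0.03156001507291503), 0) [-0.033  0.055]
0.95 (np.float64(-0.03681188812717824), np.float64(0.03482175926242816), 0) [-0.043  0.057]
```

jog_arm:
  deltas:
    - [[-0.002, 0.012, 0], [0, 0, 0], 0.0]
    - [[-0.003, 0.024, 0], [0, 0, 0], 0.0]
    - [[-0.006, 0.031, 0], [0, 0, 0], 0.0]
    - [[-0.01, 0.037, 0], [0, 0, 0], 0.0]
    - [[-0.015, 0.043, 0], [0, 0, 0], 0.0]
    - [[-0.02, 0.048, 0], [0, 0, 0], 0.0]
    - [[-0.026, 0.052, 0], [0, 0, 0], 0.0]
    - [[-0.033, 0.055, 0], [0, 0, 0], 0.0]
    - [[-0.039, 0.056, 0], [0, 0, 0], 0.0]
    - [[-0.039, 0.056, 0], [0, 0, 0], 0.0]

```text
time: 3.3
tool_pos: [0.5007, 0.0912, 0.0852]
eef_rot: [[-0.989, -0.145, -0.001], [-0.145, 0.989, 0.0], [0.001, 0.0, -1.0]]
contact_force: [0.4, -0.1, 0.4]
gripper_width: 0.001
grip_force: 0.0
```

```bash
python3 - <<'E'
from h import *
s=status.state();print(s['tool_pos'],s['contact_force'])
im=snap('scene','s1.png');cv2.imwrite('pics/c4.png',cv2.resize(im[200:360,240:440,::-1],None,fx=3.6,fy=3.6))
E
```

```text
[0.50072686 0.09120272 0.08516325] [ 0.3739936  -0.10579173  0.35646075]
```

View pics/c4.png

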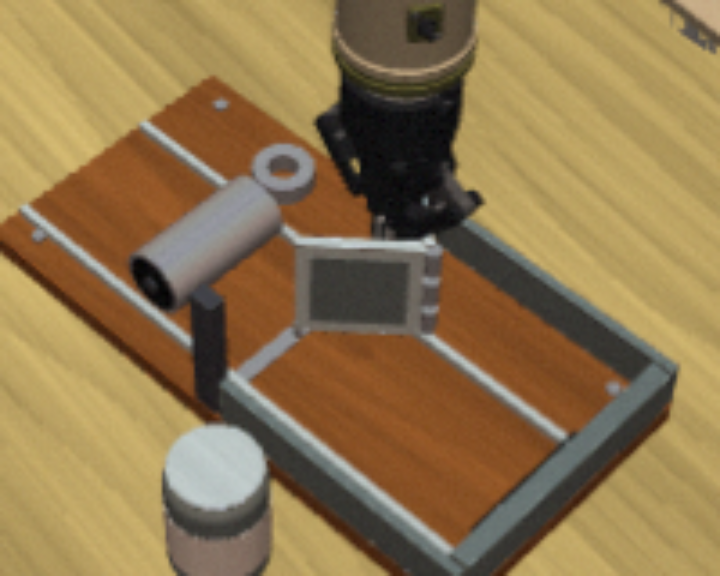

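The gate is about 0.85 rad open, with the fold at crop (432,240) and the free edge at (298,243), and the roller has not moved. Next I'll lift out, cross to the other side and press the second leaf towards rack -x.

jog_arm:
  deltas:
    - [[0, 0, 0.03], [0, 0, 0], 0.0]
    - [[0, 0, 0.06], [0, 0, 0], 0.0]
    - [[0.04, 0.016, 0.065], [0, 0, 0], 0.0]
    - [[0.08, 0.032, 0.065], [0, 0, 0], 0.0]
    - [[0.08, 0.032, 0.065], [0, 0, 0], 0.0]
    - [[0.08, 0.032, 0.03], [0, 0, 0], 0.0]
    - [[0.08, 0.032, 0], [0, 0, 0], 0.0]
    - [[0.08, 0.032, 0], [0, 0, 0], 0.0]

```text
time: 4.15
tool_pos: [0.5789, 0.122, 0.0813]
eef_rot: [[-0.989, -0.144, -0.007], [-0.144, 0.99, -0.003], [0.008, -0.002, -1.0]]
contact_force: [-1.0, -0.4, 0.5]
gripper_width: -0.0
grip_force: 0.0
```

jog_arm:
  deltas:
    - [[-0.015, -0.002, 0], [0, 0, 0], 0.0]
    - [[-0.03, -0.004, 0], [0, 0, 0], 0.0]
    - [[-0.045, -0.006, 0], [0, 0, 0], 0.0]
    - [[-0.057, -0.008, 0], [0, 0, 0], 0.0]
    - [[-0.067, -0.01, 0], [0, 0, 0], 0.0]
    - [[-0.075, -0.011, 0], [0, 0, 0], 0.0]
    - [[-0.082, -0.012, 0], [0, 0, 0], 0.0]
    - [[-0.088, -0.013, 0], [0, 0, 0], 0.0]
    - [[-0.093, -0.014, 0], [0, 0, 0], 0.0]
    - [[-0.097, -0.0145, 0], [0, 0, 0], 0.0]
    - [[-0.097, -0.0145, 0], [0, 0, 0], 0.0]

```text
time: 5.25
tool_pos: [0.4844, 0.1082, 0.0853]
eef_rot: [[-0.99, -0.144, -0.001], [-0.144, 0.99, -0.0], [0.001, -0.0, -1.0]]
contact_force: [-0.1, -0.5, 0.3]
gripper_width: -0.001
grip_force: 0.0
```

jog_arm:
  deltas:
    - [[-0.003, 0, 0], [0, 0, 0], 0.0]
    - [[-0.005, -0.001, 0], [0, 0, 0], 0.0]
    - [[-0.006, -0.001, 0], [0, 0, 0], 0.0]
    - [[-0.006, -0.001, 0], [0, 0, 0], 0.0]

```text
time: 5.65
tool_pos: [0.4788, 0.1075, 0.0853]
eef_rot: [[-0.989, -0.145, -0.0], [-0.145, 0.989, -0.0], [0.0, -0.0, -1.0]]
contact_force: [0.3, 0.2, 0.0]
gripper_width: 0.002
grip_force: 0.0
```

Gate folded to about 1.43 by geometry. Now lift and go to the paddle.

jog_arm:
  deltas:
    - [[0, 0, 0.05], [0, 0, 0], 0.0]
    - [[0, 0, 0.1], [0, 0, 0], 0.0]
    - [[0, 0, 0.14], [0, 0, 0], 0.05]
    - [[-0.019, -0.455, 0.14], [0, 0, -0.667], 0.05]
    - [[-0.019, -0.455, 0.14], [0, 0, -0.667], 0.05]
    - [[-0.019, -0.455, 0.14], [0, 0, -0.667], 0.05]
    - [[-0.019, -0.455, 0.14], [0, 0, -0.667], 0.05]
    - [[-0.019, -0.455, 0.14], [0, 0, -0.667], 0.05]
    - [[-0.019, -0.455, 0.14], [0, 0, -0.667], 0.05]
    - [[-0.019, -0.455, 0.14], [0, 0, -0.667], 0.05]
    - [[-0.019, -0.455, 0.14], [0, 0, -0.667], 0.05]
    - [[-0.019, -0.455, 0.14], [0, 0, -0.667], 0.05]

```text
time: 6.85
tool_pos: [0.46, -0.3438, 0.2255]
eef_rot: [[-0.867, 0.498, 0.001], [0.498, 0.867, -0.0], [-0.001, 0.0, -1.0]]
contact_force: [1.5, 0.7, 0.9]
gripper_width: 0.587
grip_force: 0.0
```

```bash
python3 - <<'E'
from h import *
im=snap('scene','s2.png');t=snap('top','t2.png')
cv2.imwrite('pics/c5.png',np.hstack([cv2.resize(im[100:320,200:440,::-1],(436,400)),cv2.resize(t[190:300,220:320,::-1],(364,400))]))
s=status.state();print(s['tool_pos'])
for a in (1.25,1.35,1.45):
  P=(.539,.064,.146);p=(-.088+.088*np.cos(a),.088*np.sin(a),.122);e=(-.088+.176*np.cos(a),0,.122)
  print(a,*[((np.array(proj('scene',W(P,q)))-(200,100))*1.818).round(),] if 0 else [((np.array(proj('scene',W(P,q)))-(200,100))*1.818).round() for q in(p,e)])
E
```

```text
[ 0.45687735 -0.3491405   0.2249829 ]
1.25 [315. 299.] [253. 277.]
1.35 [321. 297.] [262. 270.]
1.45 [326. 294.] [270. 263.]
```

View pics/c5.png

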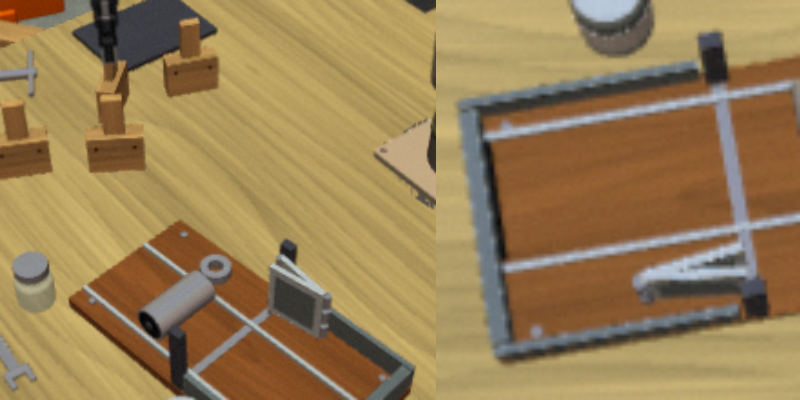

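The gate is folded right back (fold at crop (326,294), edge at (272,264), about 1.45 rad). The roller is in place, and the gripper hangs over the right paddle. Now I'll grasp it.

jog_arm:
  deltas:
    - [[0.003, 0.001, -0.04], [0, 0, 0], 0.05]
    - [[0.003, 0.001, -0.08], [0, 0, 0], 0.05]
    - [[0.003, 0.001, -0.115], [0, 0, 0], 0.05]
    - [[0.003, 0.001, -0.135], [0, 0, 0], 0.05]
    - [[0.003, 0.001, -0.143], [0, 0, 0], 0.05]
    - [[0.003, 0.001, -0.143], [0, 0, 0], 0.05]
    - [[0.003, 0.001, -0.143], [0, 0, 0], 0.01]
    - [[0.003, 0.001, -0.143], [0, 0, 0], 0.01]
    - [[0.003, 0.001, -0.143], [0, 0, 0], 0.01]
    - [[0.003, 0.001, -0.143], [0, 0, 0], 0.01]
    - [[0.003, 0.001, -0.143], [0, 0, 0], 0.01]
    - [[0.003, 0.001, -0.143], [0, 0, 0], 0.01]
  force: 60

```text
time: 8.15
tool_pos: [0.4637, -0.3413, 0.0833]
eef_rot: [[-0.867, 0.498, 0.001], [0.498, 0.867, -0.0], [-0.001, 0.001, -1.0]]
contact_force: [-2.2, 1.2, 6.3]
gripper_width: 0.18
grip_force: 61.8
```

jog_arm:
  deltas:
    - [[0, 0, 0.03], [0, 0, 0], 0.01]
    - [[0, 0, 0.07], [0, 0, 0], 0.01]
    - [[0, 0, 0.12], [0, 0, 0], 0.01]
    - [[0.02, 0.035, 0.12], [0, 0, 0.1], 0.01]
    - [[0.035, 0.07, 0.12], [0, 0, 0.2], 0.01]
    - [[0.05, 0.105, 0.12], [0, 0, 0.3], 0.01]
    - [[0.07, 0.14, 0.12], [0, 0, 0.4], 0.01]
    - [[0.087, 0.175, 0.12], [0, 0, 0.5], 0.01]
    - [[0.105, 0.21, 0.12], [0, 0, 0.6], 0.01]
    - [[0.115, 0.235, 0.12], [0, 0, 0.65], 0.01]
    - [[0.123, 0.251, 0.12], [0, 0, 0.667], 0.01]
    - [[0.123, 0.251, 0.12], [0, 0, 0.667], 0.01]

```text
time: 9.35
tool_pos: [0.5869, -0.0878, 0.202]
eef_rot: [[-0.989, -0.147, -0.0], [-0.147, 0.989, 0.0], [0.0, 0.0, -1.0]]
contact_force: [-0.6, 0.1, -1.5]
gripper_width: 0.18
grip_force: 60.7
```

```bash
python3 - <<'E'
from h import *
s=status.state();print(s['tool_pos'],s['grip_force'],s['gripper_width'])
im=snap('scene','s3.png');cv2.imwrite('pics/c6.png',cv2.resize(im[130:310,220:440,::-1],None,fx=3.3,fy=3.3))
E
```

```text
[ 0.58687741 -0.08779464  0.2020235 ] 60.72548747062683 0.17983531302731576
```

View pics/c6.png

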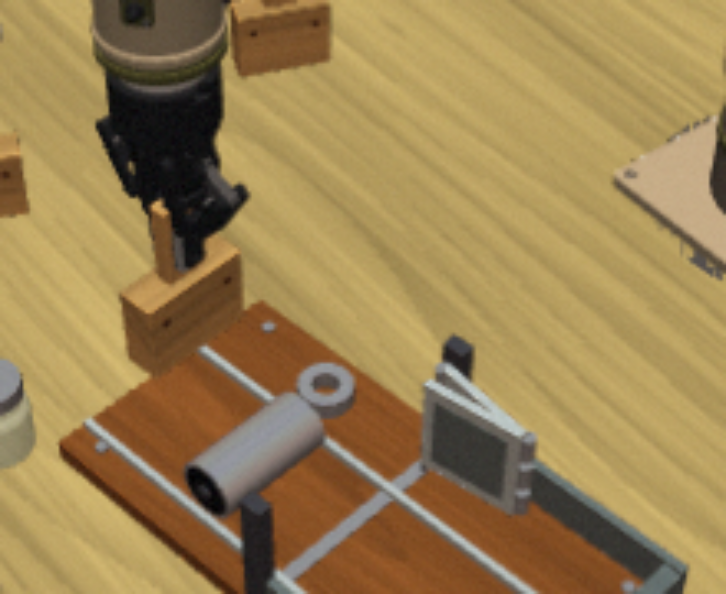

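The grip is held off its middle, towards its -x edge. I'll measure the blade's front top edge, from (137,310) to (241,257) in the crop, to see by how much.

```bash
python3 - <<'E'
from h import *
np.set_printoptions(precision=3,suppress=True)
P=(.539,.064,.146)
iR=lambda X:W((0,0,-P[2]),X-np.r_[P[:2],0])
print('tcp',iR(np.array([.5869,-.0878,.2])))
for u,v,z in((136,310,.189),(241,257,.189),(146,373,.119),(243,322,.119),(160,205,.259)): print(iR(at('scene',220+u/3.3,130+v/3.3,z)))
for rx in(.025,.037): print([[(np.array(proj('scene',W(P,(rx+dx,-.155+.016,z))))-(220,130))*3.3] for dx,z in((.045,.189),(-.045,.189),(.045,.119),(-.045,.119))])
E
```

```text
tcp [ 0.025 -0.157  0.2  ]
[ 0.074 -0.149  0.189]
[-0.014 -0.135  0.189]
[ 0.07  -0.15   0.119]
[-0.015 -0.137  0.119]
[ 0.038 -0.157  0.259]
[[array([149.721, 313.828])], [array([242.682, 250.148])], [array([156.576, 381.092])], [array([245.928, 317.661])]]
[[array([136.878, 322.637])], [array([230.624, 258.399])], [array([144.251, 389.848])], [array([234.323, 325.894])]]
```

jog_arm:
  deltas:
    - [[0, 0, -0.02], [0, 0, 0.07], 0.01]
    - [[0, 0, -0.045], [0, 0, 0.14], 0.01]
    - [[0, 0, -0.07], [0, 0, 0.14], 0.01]
    - [[0, 0, -0.083], [0, 0, 0.14], 0.01]
    - [[0, 0, -0.085], [0, 0, 0.14], 0.01]
    - [[0, 0, -0.085], [0, 0, 0.14], 0.01]

```text
time: 10.0
tool_pos: [0.5862, -0.0911, 0.118]
eef_rot: [[-0.96, -0.28, 0.0], [-0.28, 0.96, -0.0], [-0.0, -0.0, -1.0]]
contact_force: [0.3, 0.8, -1.3]
gripper_width: 0.179
grip_force: 60.7
```

```bash
python3 - <<'E'
from h import *
s=status.state();print(s['tool_pos'],s['contact_force'],np.array(s['eef_rot'])[:2,1])
im=snap('scene','s4.png');t=snap('top','t4.png')
cv2.imwrite('pics/c7.png',np.vstack([cv2.resize(im[190:290,230:400,::-1],None,fx=4,fy=4,interpolation=2)[:, :480],cv2.resize(t[190:280,290:410,::-1],None,fx=4,fy=4,interpolation=2)])[:760])
a=cv2.imread('pics/c7.png');cv2.imwrite('pics/c7.png',np.hstack([a[:400],np.vstack([a[400:],np.zeros((40,480,3),np.uint8)])])[:, :800])
E
```

```text
[ 0.58623732 -0.09105062  0.11795493] [ 0.28943321  0.75977649 -1.30483634] [-0.27953606  0.96013508]
```

View pics/c7.png

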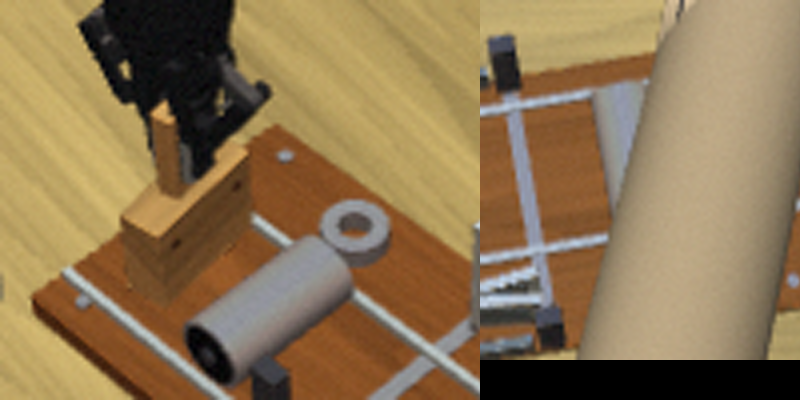

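```bash
python3 - <<'E'
from h import *
np.set_printoptions(precision=3,suppress=True)
P=(.539,.064,.146)
iR=lambda X:W((0,0,-P[2]),X-np.r_[P[:2],0])
print('tcp',iR(np.array([.5862,-.0911,.2])))
for u,v,z in((160,238,.104),(250,155,.104),(121,217,.104),(168,303,.034),(250,240,.034)): print(iR(at('scene',230+u/4,190+v/4,z)))
# fit x,y,yaw of blade to edges by gradient refine
im=cv2.imread('pics/s4.png')
for f,crop in(('s4.png',None),):
    for yaw in(-.05,0,.05,.1,.15):
        Q=(.029,-.157,yaw)
        print(yaw,[((np.array(proj('scene',W(P,W(Q,c))))-(230,190))*4).round() for c in((.045,.016,.104),(-.045,.016,.104),(.045,-.016,.104),(.045,.016,.034),(-.045,.016,.034))])
E
```

```text
tcp [ 0.024 -0.16   0.2  ]
[ 0.066 -0.136  0.104]
[-0.02  -0.147  0.104]
[ 0.071 -0.165  0.104]
[ 0.061 -0.141  0.034]
[-0.012 -0.143  0.034]
-0.05 [array([141., 239.]), array([254., 166.]), array([108., 210.]), array([149., 314.]), array([257., 241.])]
0 [array([144., 240.]), array([252., 164.]), array([109., 213.]), array([152., 315.]), array([256., 238.])]
0.05 [array([148., 242.]), array([250., 161.]), array([111., 216.]), array([156., 316.]), array([254., 236.])]
0.1 [array([151., 243.]), array([249., 159.]), array([113., 218.]), array([159., 317.]), array([253., 234.])]
0.15 [array([155., 244.]), array([247., 156.]), array([115., 221.]), array([163., 318.]), array([251., 231.])]
```

jog_arm:
  deltas:
    - [[0, 0, 0], [0, 0, -0.05], 0.01]
    - [[0, 0, 0], [0, 0, -0.105], 0.01]
    - [[-0.001, 0.004, 0], [0, 0, -0.105], 0.01]
    - [[-0.001, 0.01, 0], [0, 0, -0.105], 0.01]
    - [[-0.002, 0.016, 0], [0, 0, -0.105], 0.01]
    - [[-0.003, 0.021, 0], [0, 0, -0.105], 0.01]
    - [[-0.004, 0.025, 0], [0, 0, -0.105], 0.01]
    - [[-0.004, 0.029, 0], [0, 0, -0.105], 0.01]
    - [[-0.005, 0.033, 0], [0, 0, -0.105], 0.01]
    - [[-0.005, 0.037, 0], [0, 0, -0.105], 0.01]
    - [[-0.006, 0.041, 0], [0, 0, -0.105], 0.01]
    - [[-0.007, 0.046, 0], [0, 0, -0.105], 0.01]

```text
time: 11.3
tool_pos: [0.5791, -0.0439, 0.1173]
eef_rot: [[-0.984, -0.179, -0.0], [-0.179, 0.984, -0.0], [0.0, -0.0, -1.0]]
contact_force: [0.2, -0.7, -1.5]
gripper_width: 0.178
grip_force: 60.8
```

jog_arm:
  deltas:
    - [[-0.001, 0.006, 0], [0, 0, 0], 0.01]
    - [[-0.002, 0.012, 0], [0, 0, 0], 0.01]
    - [[-0.003, 0.018, 0], [0, 0, 0], 0.01]
    - [[-0.0035, 0.024, 0], [0, 0, 0], 0.01]
    - [[-0.0045, 0.03, 0], [0, 0, 0], 0.01]
    - [[-0.005, 0.036, 0], [0, 0, 0], 0.01]
    - [[-0.006, 0.042, 0], [0, 0, 0], 0.01]
    - [[-0.007, 0.048, 0], [0, 0, 0], 0.01]
    - [[-0.008, 0.054, 0], [0, 0, 0], 0.01]
    - [[-0.009, 0.06, 0], [0, 0, 0], 0.01]
    - [[-0.0095, 0.066, 0], [0, 0, 0], 0.01]
    - [[-0.0105, 0.072, 0], [0, 0, 0], 0.01]

```text
time: 12.5
tool_pos: [0.5687, 0.0285, 0.1174]
eef_rot: [[-0.984, -0.179, 0.0], [-0.179, 0.984, 0.0], [-0.0, 0.0, -1.0]]
contact_force: [0.7, 0.3, -1.4]
gripper_width: 0.179
grip_force: 60.8
```

jog_arm:
  deltas:
    - [[-0.001, 0.006, 0], [0, 0, 0], 0.01]
    - [[-0.002, 0.012, 0], [0, 0, 0], 0.01]
    - [[-0.003, 0.018, 0], [0, 0, 0], 0.01]
    - [[-0.0035, 0.024, 0], [0, 0, 0], 0.01]
    - [[-0.0045, 0.03, 0], [0, 0, 0], 0.01]
    - [[-0.005, 0.036, 0], [0, 0, 0], 0.01]
    - [[-0.006, 0.042, 0], [0, 0, 0], 0.01]
    - [[-0.007, 0.048, 0], [0, 0, 0], 0.01]
    - [[-0.008, 0.054, 0], [0, 0, 0], 0.01]
    - [[-0.009, 0.06, 0], [0, 0, 0], 0.01]
    - [[-0.0095, 0.066, 0], [0, 0, 0], 0.01]
    - [[-0.0105, 0.072, 0], [0, 0, 0], 0.01]

```text
time: 13.7
tool_pos: [0.5581, 0.1005, 0.1173]
eef_rot: [[-0.984, -0.179, 0.0], [-0.179, 0.984, 0.0], [-0.0, 0.0, -1.0]]
contact_force: [-0.5, -0.4, -1.0]
gripper_width: 0.18
grip_force: 60.8
```

jog_arm:
  deltas:
    - [[-0.001, 0.006, 0], [0, 0, 0], 0.01]
    - [[-0.002, 0.012, 0], [0, 0, 0], 0.01]
    - [[-0.003, 0.018, 0], [0, 0, 0], 0.01]
    - [[-0.0035, 0.024, 0], [0, 0, 0], 0.01]
    - [[-0.0045, 0.03, 0], [0, 0, 0], 0.01]
    - [[-0.005, 0.036, 0], [0, 0, 0], 0.01]
    - [[-0.006, 0.042, 0], [0, 0, 0], 0.01]
    - [[-0.007, 0.048, 0], [0, 0, 0], 0.01]
    - [[-0.008, 0.054, 0], [0, 0, 0], 0.01]
    - [[-0.009, 0.06, 0], [0, 0, 0], 0.01]
    - [[-0.0095, 0.065, 0], [0, 0, 0], 0.01]
    - [[-0.0105, 0.07, 0], [0, 0, 0], 0.01]

```text
time: 14.9
tool_pos: [0.5476, 0.1704, 0.1173]
eef_rot: [[-0.984, -0.179, -0.0], [-0.179, 0.984, 0.0], [-0.0, 0.0, -1.0]]
contact_force: [-1.0, -1.0, -1.4]
gripper_width: 0.179
grip_force: 60.7
```

jog_arm:
  deltas:
    - [[-0.0005, 0.004, 0], [0, 0, 0], 0.01]
    - [[-0.001, 0.007, 0], [0, 0, 0], 0.01]
    - [[-0.0015, 0.01, 0], [0, 0, 0], 0.01]
    - [[-0.002, 0.013, 0], [0, 0, 0], 0.01]
    - [[-0.0025, 0.016, 0], [0, 0, 0], 0.01]
    - [[-0.003, 0.018, 0], [0, 0, 0], 0.01]
    - [[-0.003, 0.02, 0], [0, 0, 0], 0.01]
    - [[-0.003, 0.022, 0], [0, 0, 0], 0.01]
    - [[-0.0035, 0.024, 0], [0, 0, 0], 0.01]
    - [[-0.0035, 0.024, 0], [0, 0, 0], 0.01]

```text
time: 15.9
tool_pos: [0.5441, 0.1943, 0.1173]
eef_rot: [[-0.984, -0.18, -0.0], [-0.18, 0.984, 0.0], [0.0, 0.0, -1.0]]
contact_force: [-0.2, 0.3, -1.0]
gripper_width: 0.18
grip_force: 60.7
```

```bash
python3 - <<'E'
from h import *
im=snap('scene','s5.png')
s=status.state();print(s['tool_pos'],s['contact_force'])
P=(.539,.064,.146)
print(W((0,0,-P[2]),np.array(s['tool_pos'])-np.r_[P[:2],0]))
E
```

```text
[0.54411354 0.19412967 0.11731712] [ 0.16378079  0.39682925 -1.64355508]
[0.02399064 0.12800129 0.11731712]
```

jog_arm:
  deltas:
    - [[0, 0.0015, 0], [0, 0, 0], 0.01]
    - [[-0.0005, 0.003, 0], [0, 0, 0], 0.01]
    - [[-0.0005, 0.0045, 0], [0, 0, 0], 0.01]
    - [[-0.001, 0.006, 0], [0, 0, 0], 0.01]
    - [[-0.001, 0.006, 0], [0, 0, 0], 0.01]

```text
time: 16.45
tool_pos: [0.5434, 0.1991, 0.1173]
eef_rot: [[-0.984, -0.178, 0.0], [-0.178, 0.984, -0.001], [-0.0, -0.001, -1.0]]
contact_force: [-0.5, -3.1, -0.0]
gripper_width: 0.178
grip_force: 60.9
```

The roller is held against the stop with 3 N. Now I'll back off slowly and lift.

jog_arm:
  deltas:
    - [[0, 0, 0], [0, 0, 0], 0.01]
    - [[0, -0.001, 0], [0, 0, 0], 0.01]
    - [[0, -0.002, 0], [0, 0, 0], 0.01]
    - [[0.0005, -0.004, 0], [0, 0, 0], 0.01]
    - [[0.001, -0.008, 0], [0, 0, 0], 0.01]
    - [[0.002, -0.015, 0], [0, 0, 0], 0.01]
    - [[0.004, -0.03, 0], [0, 0, 0], 0.01]
    - [[0.006, -0.04, 0.01], [0, 0, 0], 0.01]
    - [[0.006, -0.04, 0.05], [0, 0, 0], 0.01]
    - [[0.006, -0.04, 0.09], [0, 0, 0], 0.01]
    - [[0.006, -0.04, 0.13], [0, 0, 0], 0.01]
    - [[0.006, -0.04, 0.14], [0, 0, 0], 0.01]

```text
time: 17.65
tool_pos: [0.5512, 0.159, 0.2629]
eef_rot: [[-0.984, -0.178, 0.007], [-0.178, 0.984, 0.003], [-0.007, 0.002, -1.0]]
contact_force: [1.6, 1.2, -2.1]
gripper_width: 0.179
grip_force: 60.9
```

jog_arm:
  deltas:
    - [[-0.01, -0.04, 0], [0, 0, -0.05], 0.01]
    - [[-0.02, -0.09, 0], [0, 0, -0.15], 0.01]
    - [[-0.03, -0.14, 0], [0, 0, -0.25], 0.01]
    - [[-0.04, -0.19, 0], [0, 0, -0.35], 0.01]
    - [[-0.05, -0.24, 0], [0, 0, -0.45], 0.01]
    - [[-0.06, -0.29, 0], [0, 0, -0.55], 0.01]
    - [[-0.07, -0.34, 0], [0, 0, -0.65], 0.01]
    - [[-0.075, -0.39, 0], [0, 0, -0.7], 0.01]
    - [[-0.08, -0.44, 0], [0, 0, -0.7], 0.01]
    - [[-0.085, -0.48, 0], [0, 0, -0.7], 0.01]
    - [[-0.085, -0.5, 0], [0, 0, -0.7], 0.01]
    - [[-0.085, -0.5, 0], [0, 0, -0.7], 0.01]

```text
time: 18.85
tool_pos: [0.4617, -0.3442, 0.2572]
eef_rot: [[-0.865, 0.502, -0.001], [0.502, 0.865, -0.002], [0.0, -0.002, -1.0]]
contact_force: [-0.5, -0.7, -2.4]
gripper_width: 0.182
grip_force: 60.7
```

```bash
python3 - <<'E'
from h import *
s=status.state();print(s['time'],s['tool_pos'],s['contact_force'],s['gripper_width'])
im=snap('scene','s6.png');t=snap('top','t6.png')
cv2.imwrite('pics/c8.png',np.hstack([cv2.resize(im[110:380,220:440,::-1],(462,567)),cv2.resize(t[190:295,222:312,::-1],(338,394),interpolation=2)[:567] if 0 else np.vstack([cv2.resize(t[190:295,222:312,::-1],(338,394),interpolation=2),np.zeros((173,338,3),np.uint8)])]))
P=(.539,.064,.146)
print([((np.array(proj('scene',W(P,q)))-(220,110))*2.1).round() for q in((.075,.175,.045),(.075,.165,.045))],[((np.array(proj('top',W(P,q)))-(222,190))*3.755).round() for q in((.075,.175,.07),(-.025,.175,.07),(.075,.15,.045),(-.025,.15,.045))])
E
```

```text
18.85 [ 0.46171688 -0.34421553  0.25722514] [-0.48087179 -0.69567128 -2.41702438] 0.18185262328899454
[array([299., 486.]), array([292., 481.])] [array([ 69., 131.]), array([ 86., 251.]), array([103., 133.]), array([121., 251.])]
```

View pics/c8.png

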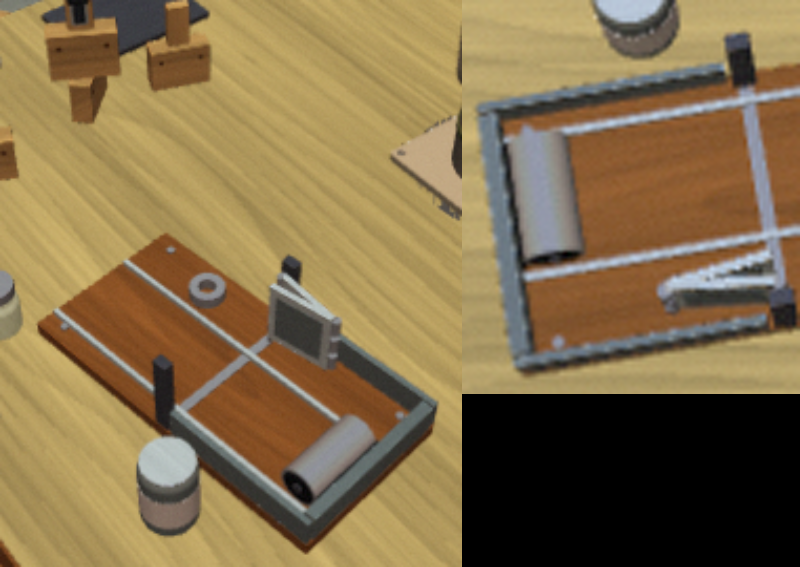

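The picture shows the roller's cap at (298,484), where a roller touching the stop should be at (299,486). The gate is folded, and the jar, can and bearing have not moved. The paddle hangs upright over its original spot, so I'll set it down there.

jog_arm:
  deltas:
    - [[0, 0, -0.04], [0, 0, 0], 0.01]
    - [[0, 0, -0.08], [0, 0, 0], 0.01]
    - [[0, 0, -0.12], [0, 0, 0], 0.01]
    - [[0, 0, -0.15], [0, 0, 0], 0.01]
    - [[0, 0, -0.163], [0, 0, 0], 0.01]
    - [[0, 0, -0.168], [0, 0, 0], 0.01]
    - [[0, 0, -0.171], [0, 0, 0], 0.01]
    - [[0, 0, -0.173], [0, 0, 0], 0.01]
    - [[0, 0, -0.174], [0, 0, 0], 0.01]
    - [[0, 0, -0.174], [0, 0, 0], 0.01]

```text
time: 19.95
tool_pos: [0.4645, -0.3402, 0.084]
eef_rot: [[-0.868, 0.497, 0.001], [0.497, 0.868, -0.0], [-0.001, 0.0, -1.0]]
contact_force: [0.5, -0.0, -1.1]
gripper_width: 0.176
grip_force: 60.7
```

jog_arm:
  deltas:
    - [[0, 0, -0.0005], [0, 0, 0], 0.01]
    - [[0, 0, -0.001], [0, 0, 0], 0.01]
    - [[0, 0, -0.001], [0, 0, 0], 0.01]

```text
time: 20.25
tool_pos: [0.4645, -0.3403, 0.0834]
eef_rot: [[-0.868, 0.497, 0.001], [0.497, 0.868, 0.0], [-0.001, 0.001, -1.0]]
contact_force: [-2.3, 3.6, 8.5]
gripper_width: 0.176
grip_force: 62.3
```

On the bench. I'll open the fingers and lift straight up.

jog_arm:
  deltas:
    - [[0, 0, 0], [0, 0, 0], 0.02]
    - [[0, 0, 0], [0, 0, 0], 0.03]
    - [[0, 0, 0], [0, 0, 0], 0.05]
    - [[0, 0, 0], [0, 0, 0], 0.05]
    - [[0, 0, 0], [0, 0, 0], 0.05]
    - [[0, 0, 0.01], [0, 0, 0], 0.05]
    - [[0, 0, 0.03], [0, 0, 0], 0.05]
    - [[0, 0, 0.06], [0, 0, 0], 0.05]
    - [[0, 0, 0.1], [0, 0, 0], 0.05]
    - [[0, 0, 0.15], [0, 0, 0], 0.05]
    - [[0, 0, 0.2], [0, 0, 0], 0.05]
    - [[0, 0, 0.2], [0, 0, 0], 0.05]

```text
time: 21.45
tool_pos: [0.4656, -0.3423, 0.2896]
eef_rot: [[-0.867, 0.497, 0.009], [0.497, 0.868, -0.004], [-0.01, 0.001, -1.0]]
contact_force: [-0.3, -0.8, -0.3]
gripper_width: 0.584
grip_force: 0.0
```

```bash
python3 - <<'E'
from h import *
s=status.state();print(s['time'],s['tool_pos'],s['contact_force'],s['gripper_width'])
im=snap('scene','s7.png')[:,:,::-1];o=cv2.imread('pics/s6.png');a=cv2.imread('pics/s0.png')
d=lambda A,B,r:(cv2.absdiff(A,B).max(2)[r[1]:r[3],r[0]:r[2]]>40)
print('rack change since s6',d(im,o,(240,215,440,375)).sum())
p=d(im,a,(240,150,290,200));print('paddle vs start',p.sum(),np.argwhere(p).mean(0) if p.any() else '')
for y in range(150,200,4): print(''.join('#' if v else '.' for v in p[y-150]))
# brown bench-vs-paddle comparison: best shift of the paddle template
T=a[155:195,246:282];r=cv2.matchTemplate(im[140:210,230:300],T,cv2.TM_CCOEFF_NORMED);print(cv2.minMaxLoc(r))
E
```

```text
21.45 [ 0.46563169 -0.34226105  0.28960415] [-0.25237852 -0.8199142  -0.26520232] 0.5840221849019516
rack change since s6 0
paddle vs start 200 [25.845 21.705]
..................................................
...............#...........#......................
..................................................
..................................................
..................................................
..................................................
.......#...........##########.....................
........##############............................
............##....................##..............
..................................................
..................................................
..................#......##############...........
..................................................
(-0.42930978536605835, 0.9417935013771057, (34, 0), (16, 17))
```

The paddle stands upright at its original place (template match 0.94), and the rack scene hasn't changed since the push, so I'll hand in.

```bash
python3 -c "
from bench import manip; print(manip.sign_off())"
```

```text
the job is handed in; nothing more can be done
None
```

I handed the job in at about 21.5 s: gate folded back to about 1.45 rad, roller resting at the stop, and the paddle standing upright where it started; the jar, can and bearing looked unmoved, but I didn't check the wrench and stub at the end.

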